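# Cap the sample tube, then index the port selector to its third stop and hold

## Robot

A 6-joint arm with a two-finger parallel gripper is mounted at the origin on the work surface. World frame = base frame: x ahead of the robot, y to its left, z up, the work surface at z = 0. Lengths are in mm, angles in rad, forces in N, time in s.
With the tool pointing down it reaches from about 350 to 975 mm from the base axis. Payload 7.1 kg.
Tool frame: the origin (TCP) lies on the centre line of the jaws, within the pads' length; the fingertips stand 17 mm ahead of it and the grasp point (between the pads) lies 2 mm behind it; z points along the fingers, y is the direction in which the jaws open and shut (so a half turn about z gives the same grasp; the last joint's range is limited). The gripper opens to 88 mm and grips with 3 to 60 N. Pads are 20 mm wide; open, the fingers measure 115 mm over their backs; the gripper's body (75 mm by 178 mm) begins 61 mm behind the grasp point.
Start: joints at [-1.326, 0.423, 1.63, -0, 1.089, -0.019], TCP at [162.988, -603.357, 213.375] pointing down, gripper open.
Joint ranges: [-3, 3], [-0.9, 2.11], [0.09, 2.58], [-1.31, 4.45], [0.11, 2.69], [-2.54, 2.54]. Speed limits (rad/s): [2.39, 2.39, 3.01, 3.14, 3.14, 3.14].

## Interface

Orientations are given as a rotation vector (axis times angle).
In Python, from workcell import ctrl, imaging, workorder gives the robot as it stands. The module is installed in compiled form; this text tells all that it offers.
- The arm moves only by the shell command python3 -m crank 'ROWS' [OPENING]. ROWS is JSON, a list of rows, each an object with "travel": the shift along the tool's x, y, z as a fraction of full scale, a list of three; "turn": the turn about the tool's z as a fraction of full scale. In form: [{"travel": [dx, dy, dz], "turn": turn}, ...]. A call has 1 to 20 rows; each row shifts and turns the pose as measured when the row begins, along the tool's axes as they then stand; what a row does not reach is not made up. Full scale, the value 1, is 5 cm for a shift and 0.1 rad for a turn. A row lasts 1/10 s, in which the tool goes at most 50 mm and 8.59 degrees, less where a joint would pass 70% of its speed; a pose out of reach is approached as far as the arm can. A call with a number of a shift or a turn outside -1 to 1 is refused whole. A call with a gripper value outside its range is refused whole. OPENING is the gripper command: -1 is shut, 1 is fully open, values between are in proportion, set as the call begins (- or left out, the last holds). The fingers move at their own pace and stop on an object; the grip force is fixed at half the most. Time passes only in rows, so rows that do not move let the fingers close. It gives the time, the measured TCP pose, the force and the opening at its end, in the units of the state.
- ctrl.get_obs(): the state, without advancing time (a new reading comes with each control period).
- imaging.get_image(name): name is "scene" or "top" or "wrist"; returns the picture (480x640x3 uint8, blue, green, red); there is no depth.
- imaging.camera_info(name): a dict with "camera_matrix" (3x3 intrinsics, pixels), "rvec" (rotation vector, rad) and "tvec" (3), from world to camera coordinates, as OpenCV has them. Camera axes: x right, y down, z forward; pixel columns grow to the right and rows downward; lengths in mm; the calibration is good to about 2 mm. A picture is of the moment at which its call begins: read the wrist's pose just before it. camera_info takes no time and is no camera call; for the wrist camera it gives the pose at the moment of the call.
- workorder.close_job(): hands the job in, once; it reports no verdict.
The state is a dict: "t": time; "qpos": joint angles; "qvel": joint speeds; "joint_torque": joint torques, N m; "ee_pos": TCP position; "orientation": TCP orientation; "ft_force": force on the tool from outside, world axes, zero at the start; "moment": the same for the moment, N m; "width": finger opening in mm.
Only numpy, scipy, OpenCV 4.12 (cv2) and the standard library are available. Lean on these libraries where they do the work, as an engineer would, in place of code of your own. Each camera call takes 0.05 s, during which the arm holds its last target.

## Task

One of the four flip-cap sample tubes in the rack has been left open: press its cap fully shut. Then grip the bar knob of the port selector, turn it clockwise by three clicks from its end position, into the third of the marked stops, without overrunning that stop, and finish while still gripping the knob there - do not let go. Leave everything else on the bench undisturbed.

Things in the scene. Friction and masses are not known exactly. Their poses are not given: they have to be found in the camera images.
- rack: Grey rack, 62 x 226 mm, 46 mm high, holding four identical white flip-cap tubes firmly in a row along its y, 52 mm apart. Three are shut, one is open; which place is the open one varies. Tops of the shut caps: 87.5 mm above the bench. Origin: centre of its underside. Its -x side (all the cap hinges) faces the robot, turned up to 0.4 rad.
- tube_mouth (a point): Centre of the rim of the one open tube, 80.5 mm above the bench. Tube: white plastic, 28 mm across, 70 mm tall, fixed in the rack. Axes: x points from the hinge side across the tube to the thumb-tab side (away from the robot), y along the row of tubes, z up.
- cap_hinge (a point): The hinge line of the open tube's cap: 18 mm from the tube's axis, on the -x side in the tube_mouth axes, 80.5 mm above the bench; the hinge line runs along y. Does not move.
- cap (a joint): Angle of the open cap: 0 fully shut, flat on the rim; 1.57 upright; 2.1 leaning back to the robot. Starts 1.3 to 2.0. White disc 33 mm across, 7 mm thick (outer face becomes the top), with a thumb tab, reaching 40 mm from the hinge. Stiff hinge (0.03 N m friction, about 2 N at the cap's middle), stays where left; can be pushed over from behind and pressed down from above.
- selector_grip (a point): On the knob's vertical turning axis, half-way up its grip, 75 mm above the bench. The black grip bar is 50 mm long (this point's x), 14 mm thick (y), from 55 to 89 mm above the bench, on a skirt disc 60 mm across whose top is 55 mm up. A light line on the bar's top marks the pointer end (+x). Turns with the knob.
- selector_base: Fixed grey block of the port selector, 120 x 120 x 30 mm, with an aluminium drum 96 mm across on it (top 48 mm up) and three brass stubs on its +x side. Origin under its centre. In its axes the pointer is at +0.6 rad from x when the knob joint is 0. Dark marks on the drum: a thick one at the end position, five thin ones at the stops.
- selector (a joint): Knob angle, rad, growing clockwise seen from above, 0 = end position (hard stop), 2.0 = other hard stop. Starts loose at 0 to 0.14. Sprung detents (clicks, peak about 0.2 N m) hold it at the stops 0.50 (first), 0.85, 1.20 (third), 1.55, 1.90; half-way between two stops it tips to the next. One grasp is enough to reach the third.
- bottle: Bystander: a capped clear drinks-type bottle, 62 mm across, 200 mm tall; origin at its underside middle.
- fitting: Bystander: a small upright brass pipe fitting, 22 mm across, 26 mm tall; origin at its underside middle.
- seal: Bystander: a black rubber sealing ring lying flat, 60 mm across, 6 mm high; origin at its underside middle.
- spanner: Bystander: a steel spanner lying flat, 160 mm long; origin at its underside.
- endcap: Bystander: a clear plastic specimen end disc, 50 mm across, 30 mm tall; origin at its underside middle.
- tamper: Bystander: a small steel tamper with a wooden grip standing on its foot, 38 mm across, 97 mm tall; origin at its underside middle.
There are look-alikes about, which are no part of the job. There is more than one size of the selector_base; the job needs the middle-sized.

How it is judged:
By the outcome, as a careful person would: the job done as asked, in the order asked, and still so for the second after the job is handed in, while the arm keeps its last pose, push and grip.
It also fails if it takes over 51 s, if anything falls off the work surface, if the arm or the gripper's body presses on something with over 40 N, if the wrist force passes 120 N, or if a joint passes its speed limit or range.

## Working session

There is one attempt and no reset: what is moved stays moved. The work goes in short steps, Python scripts to look and compute and a shell command to move; the robot and the scene stay as the last step left them, time stands still between calls to the robot, and variables do not carry over. Pictures are saved under pics/ and viewed, and the job is handed in when it is done.

```bash
mkdir -p pics
python3 - <<'E'
from workcell import ctrl, imaging
import cv2
for n in ("scene","top","wrist"):
    cv2.imwrite(f"pics/{n}0.png",imaging.get_image(n))
    i=imaging.camera_info(n);print(n,i)
print(ctrl.get_obs())
E
```

```text
scene {'camera_matrix': array([[469.74127553,   0.        , 319.84646354],
       [  0.        , 469.74127553, 240.58243509],
       [  0.        ,   0.        ,   1.        ]]), 'rvec': array([ 2.18570768,  1.08455663, -0.40277362]), 'tvec': array([-324.36679483, -255.64143381, 1266.95549951])}
top {'camera_matrix': array([[518.60917371,   0.        , 317.58422985],
       [  0.        , 518.60917371, 232.67881726],
       [  0.        ,   0.        ,   1.        ]]), 'rvec': array([ 2.13867809, -2.18772224,  0.13598287]), 'tvec': array([ -9.48993903, 543.3106891 , 969.15367419])}
wrist {'camera_matrix': array([[348.94282175,   0.        , 320.94988617],
       [  0.        , 348.94282175, 238.20357885],
       [  0.        ,   0.        ,   1.        ]]), 'rvec': array([-2.32735801,  1.78346942,  0.22843912]), 'tvec': array([-624.38295604,  -30.69691617,  389.30741167])}
{'t': 0.15, 'qpos': array([-1.32599349e+00,  4.23658910e-01,  1.63051178e+00,  1.31912279e-05,
        1.08857945e+00, -1.90033750e-02]), 'qvel': array([-0.00041719, -0.00266349, -0.00118699,  0.00028673,  0.00028113,
        0.00147205]), 'joint_torque': array([-1.98717390e-05, -5.44984138e+01, -2.73920149e+01,  6.44394220e-02,
        2.04934267e-02, -6.38009828e-05]), 'ee_pos': array([ 162.89285386, -602.94378795,  212.78530681]), 'orientation': array([-3.11316268e+00, -4.13024288e-01,  1.86533527e-04]), 'ft_force': array([0.35153584, 0.39055746, 0.00133536]), 'moment': array([ 0.04582507, -0.01117724, -0.04880609]), 'width': 88.0487706149084}
```

View pics/top0.png

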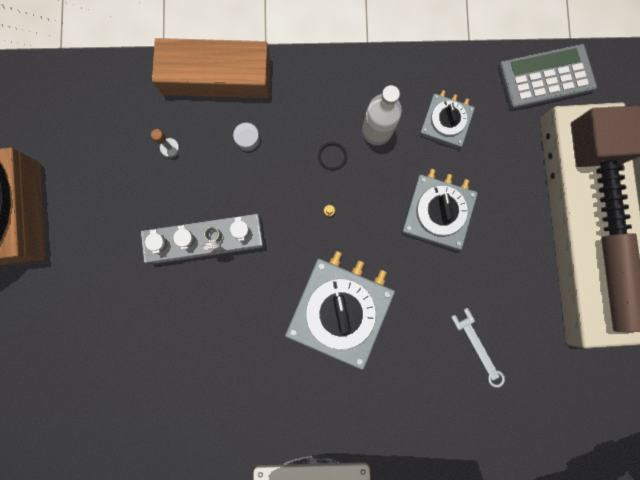

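View pics/scene0.png

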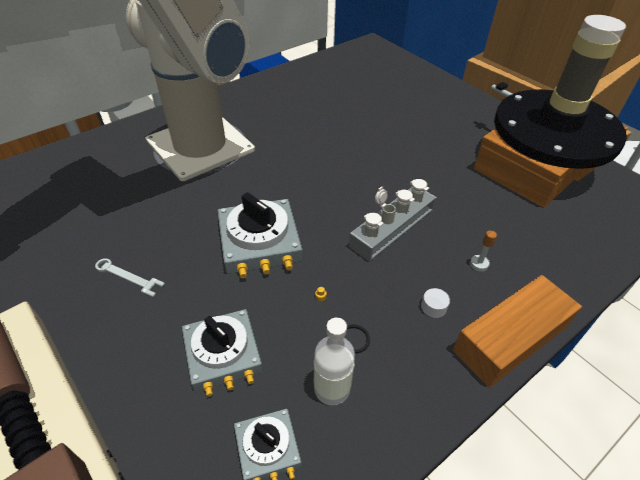

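View pics/wrist0.png

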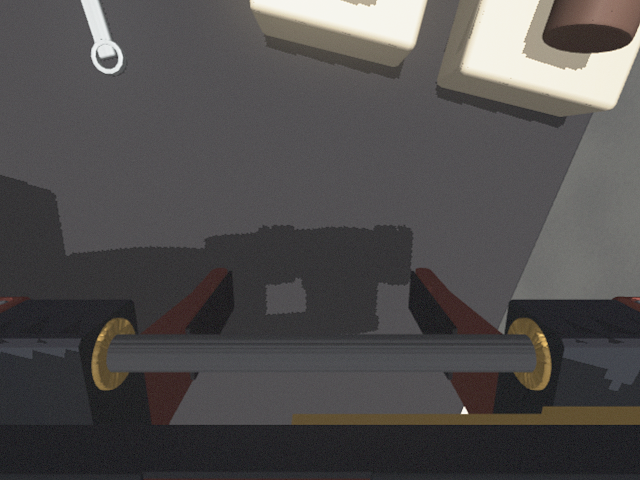

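Candidates in the top view:
- **Selectors:** three, large (340,314), middle (442,211) and small (449,118). I expect the middle one to be 120 mm across and will measure it.
- **Tubes:** four, at (155,242), (183,238), (213,237) and (239,230). The one at (213,237) looks open.

Next I'll check these in close crops and measure.

```bash
cat > h.py <<'E'
import numpy as np, cv2
from workcell import ctrl, imaging
from scipy.spatial.transform import Rotation as R
def cam(n):
    i=imaging.camera_info(n); return i["camera_matrix"],cv2.Rodrigues(i["rvec"])[0],np.array(i["tvec"]).ravel(),i
def ray(c,uv):
    K,Rm,t,_=c; d=Rm.T@np.linalg.inv(K)@np.array([uv[0],uv[1],1.]); return -Rm.T@t,d
def onplane(c,uv,z):
    o,d=ray(c,uv); return o+d*(z-o[2])/d[2]
def proj(c,p):
    K,Rm,t,_=c; q=K@(Rm@np.asarray(p,float)+t); return q[:2]/q[2]
def tri(c1,u1,c2,u2):
    o1,d1=ray(c1,u1);o2,d2=ray(c2,u2);d1/=np.linalg.norm(d1);d2/=np.linalg.norm(d2)
    s=np.linalg.lstsq(np.c_[d1,-d2],o2-o1,rcond=None)[0]
    a,b=o1+s[0]*d1,o2+s[1]*d2; return (a+b)/2,np.linalg.norm(a-b)
def crop(src,dst,x,y,w,h,f):
    cv2.imwrite(dst,cv2.resize(cv2.imread(src)[y:y+h,x:x+w],None,fx=f,fy=f,interpolation=cv2.INTER_CUBIC))
E
python3 - <<'E'
from h import *
c=cam("top")
crop("pics/top0.png","pics/c1.png",130,200,140,80,5)
crop("pics/top0.png","pics/c2.png",395,160,90,100,6)
crop("pics/scene0.png","pics/c3.png",340,170,110,90,6)
crop("pics/scene0.png","pics/c4.png",175,300,90,100,6)
im=cv2.imread("pics/top0.png")
hsv=cv2.cvtColor(im,cv2.COLOR_BGR2HSV)
m=((hsv[...,2]>90)).astype(np.uint8)*255
cs,_=cv2.findContours(m,cv2.RETR_EXTERNAL,cv2.CHAIN_APPROX_SIMPLE)
for k in cs:
    a=cv2.contourArea(k)
    if 600<a<20000:
        r=cv2.minAreaRect(k); print(a,r, onplane(c,r[0],30).round(1))
E
```

```text
1625.0 ((311.0, 467.5), (23.0, 116.0), 90.0) [109.4   0.2  30. ]
912.0 ((479.892333984375, 348.5615234375), (85.95606994628906, 20.093624114990234), 60.2551155090332) [ 316.  -323.2   30. ]
7494.5 ((342.6866760253906, 306.97882080078125), (85.7580795288086, 100.27288055419922), 22.89055061340332) [399.8 -66.3  30. ]
3787.5 ((200.59909057617188, 238.07366943359375), (33.25992965698242, 120.35262298583984), 81.63410949707031) [537.8 204.3  30. ]
3774.0 ((441.4854736328125, 207.04885864257812), (62.172725677490234, 70.00293731689453), 16.587337493896484) [ 588.2 -264.5   30. ]
977.5 ((8.499998092651367, 201.99996948242188), (16.999996185302734, 109.99998474121094), 0.0) [616.7 577.2  30. ]
13081.5 ((595.5, 225.0), (246.0, 87.0), 90.0) [ 546.2 -562.5   30. ]
1848.5 ((448.5724792480469, 116.74366760253906), (44.24040222167969, 48.082252502441406), 18.970407485961914) [ 769.9 -288.    30. ]
1529.0 ((383.1551513671875, 112.86206817626953), (34.3536376953125, 59.79389953613281), 21.801406860351562) [ 780.6 -157.9   30. ]
3904.0 ((548.5093383789062, 74.54206848144531), (47.002384185791016, 88.24615478515625), 77.56044006347656) [ 853.5 -494.2   30. ]
```

View pics/c1.png

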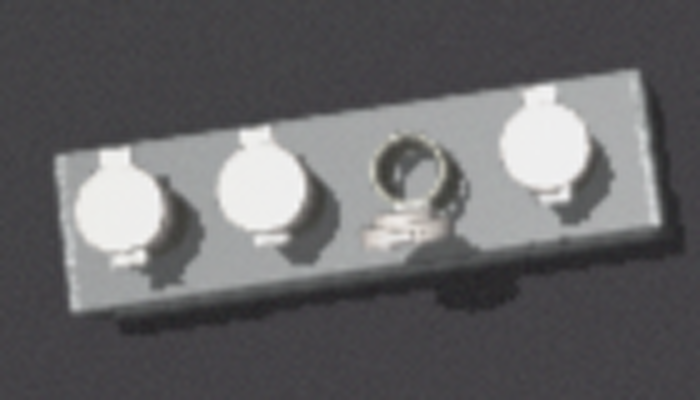

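View pics/c2.png

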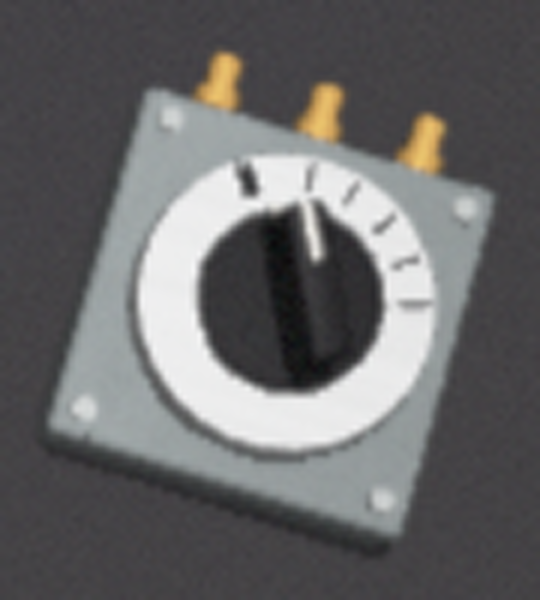

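View pics/c3.png

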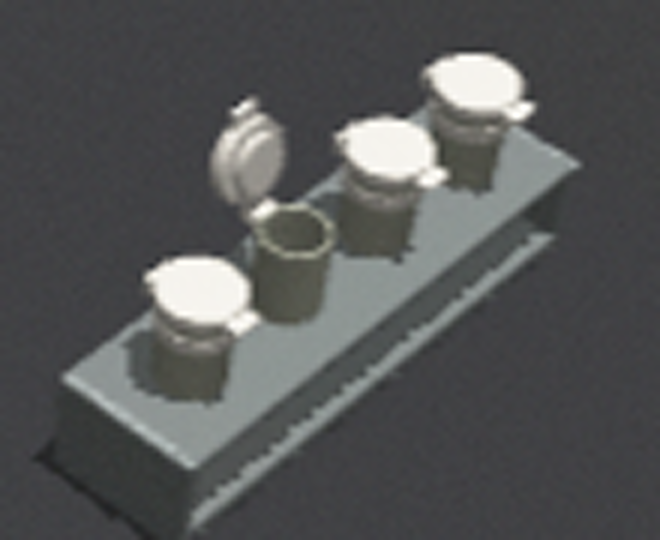

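View pics/c4.png

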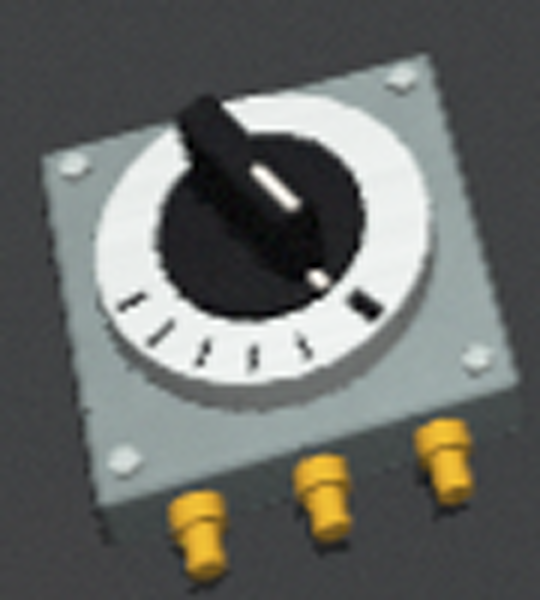

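The top crop shows the third tube from the left open, with its rim at crop (408,172) and its cap at (405,232). The middle selector at crop (285,305) has its thick end mark at (247,180) and five thin ones going clockwise. Next I'll get exact poses.

Run:
```python
from h import *
c=cam("top"); s=cam("scene")
T=lambda u,v,z,f=6,ox=395,oy=160: onplane(c,(ox+(u+.5)/f-.5,oy+(v+.5)/f-.5),z)
P=[T(u,v,30)[:2] for u,v in((150,90),(492,192),(400,535),(50,425))]
print("mid side",[np.linalg.norm(P[i]-P[(i+1)%4]).round(1) for i in range(4)],"centre",np.mean(P,0).round(1))
im=cv2.imread("pics/top0.png");g=cv2.cvtColor(im,cv2.COLOR_BGR2GRAY)
# drum
for n,cc,box,z in(("top",c,(395,160,90,100),48),("scene",s,(175,300,90,100),48)):
    G=cv2.cvtColor(cv2.imread(f"pics/{n}0.png"),cv2.COLOR_BGR2GRAY)
    x,y,w,h=box; m=(G[y:y+h,x:x+w]>195).astype(np.uint8)
    cs,_=cv2.findContours(m,cv2.RETR_EXTERNAL,cv2.CHAIN_APPROX_NONE);k=max(cs,key=cv2.contourArea)
    pts=np.array([onplane(cc,(p[0][0]+x,p[0][1]+y),z)[:2] for p in cv2.convexHull(k)],np.float32)
    print(n,"drum",cv2.minEnclosingCircle(pts),cv2.fitEllipse(pts))
# drum->marks & pointer in top view
sel=None
print("thick",T(248,180,48),"thin",[T(u,v,48).round(1)[:2] for u,v in((311,177),(350,194),(386,223),(405,263),(412,304))])
S=lambda u,v:(175+(u+.5)/6-.5,300+(v+.5)/6-.5)
print("ptr top", T(305,203,89),T(317,260,89))
print("line scene", [onplane(s,S(u,v),89).round(1) for u,v in((253,168),(294,207),(320,280))])
# base axis angle
d=(P[0]+P[1]-P[2]-P[3]); e=(P[0]+P[3]-P[1]-P[2]);print("x ang",np.arctan2(d[1],d[0]),np.arctan2(e[1],e[0])-np.pi/2)
# caps
A=lambda u,v,z:T(u,v,z,5,130,200)
for n,cc,box in(("top",c,(130,200,140,80)),("scene",s,(340,170,110,90))):
    G=cv2.cvtColor(cv2.imread(f"pics/{n}0.png"),cv2.COLOR_BGR2GRAY)
    x,y,w,h=box; m=(G[y:y+h,x:x+w]>(215 if n=="top" else 205)).astype(np.uint8)
    cs,_=cv2.findContours(m,cv2.RETR_EXTERNAL,cv2.CHAIN_APPROX_NONE)
    for k in cs:
        if cv2.contourArea(k)>40:
            r=cv2.fitEllipse(k); print(n,cv2.contourArea(k),onplane(cc,(r[0][0]+x,r[0][1]+y),87.5).round(1),r[1])
print("mouth top",A(408,172,80.5), "cap",A(405,232,95))
Q=lambda u,v:(340+(u+.5)/6-.5,170+(v+.5)/6-.5)
Tp=lambda u,v:(130+(u+.5)/5-.5,200+(v+.5)/5-.5)
print("mouth scene",onplane(s,Q(294,231),80.5))
print("cap tri",tri(c,Tp(405,232),s,Q(248,162)))
print("rackcorners",[A(u,v,46).round(1)[:2] for u,v in((57,155),(640,70),(660,225),(72,310))])
```

```text
mid side [np.float64(116.0), np.float64(117.3), np.float64(117.6), np.float64(115.9)] centre [ 580.2 -261.4]
top drum ((580.4295654296875, -261.4107971191406), 47.410194396972656) ((580.2982177734375, -261.4119567871094), (94.02937316894531, 94.14664459228516), 109.47662353515625)
scene drum ((580.4627685546875, -259.7892150878906), 47.6938362121582) ((580.5259399414062, -259.9093322753906), (94.49491119384766, 94.8520278930664), 142.47390747070312)
thick [ 619.41182921 -250.99985924   48.        ] thin [array([ 619.9, -271.3]), array([ 614.1, -283.5]), array([ 604.5, -294.5]), array([ 591.4, -299.9]), array([ 578.1, -301.3])]
ptr top [ 603.6894537  -258.19917102   89.        ] [ 585.89673379 -260.94948302   89.        ]
line scene [array([ 585.8, -259.5,   89. ]), array([ 603.5, -256.6,   89. ]), array([ 627.5, -262.3,   89. ])]
x ang -0.3219707938181251 -0.32485428561671914
top 217.0 [529.1 277.7  87.5] (15.568917274475098, 19.019023895263672)
top 218.5 [535.5 225.9  87.5] (15.719328880310059, 18.915170669555664)
top 217.0 [548.8 123.1  87.5] (15.441204071044922, 18.907779693603516)
scene 127.5 [548.6 125.2  87.5] (10.289600372314453, 17.046478271484375)
scene 100.0 [535.3 228.6  87.5] (8.833975791931152, 15.963374137878418)
scene 92.5 [528.2 280.3  87.5] (8.27569580078125, 15.742742538452148)
mouth top [539.134715  173.8152101  80.5      ] cap [515.62455872 171.99384943  95.        ]
mouth scene [539.92907832 176.50356637  80.5       ]
cap tri (array([516.01681889, 172.32781443,  97.90548706]), np.float64(2.2205807317246955))
rackcorners [array([552.8, 314. ]), array([580.6,  92.1]), array([520.9,  85.1]), array([493.7, 307.3])]
```

```bash
cat >> h.py <<'E'
def delta(tgt,yaw=None):
    o=ctrl.get_obs(); Rm=R.from_rotvec(o["orientation"]).as_matrix()
    x=Rm[:,0]; cy=np.arctan2(x[1],x[0])
    d=Rm.T@(np.array(tgt)-o["ee_pos"])
    print("t",round(o["t"],2),"pos",o["ee_pos"].round(1),"yaw",cy.round(3),"zax",Rm[:,2].round(3),"F",o["ft_force"].round(1),"w",round(o["width"],1))
    print("tool delta mm",d.round(1),"full-scale",(d/50).round(2),"turn", None if yaw is None else ((cy-yaw)/0.1).round(2))
E
python3 -c "
from h import *
delta((472.4,166.6,190),.127)"
```

```text
t 0.15 pos [ 162.9 -602.9  212.8] yaw 0.264 zax [-0.     0.001 -1.   ] F [0.4 0.4 0. ] w 88.0
tool delta mm [ 499.5 -662.2   23.6] full-scale [  9.99 -13.24   0.47] turn 1.37
```

```bash
python3 -m crank '[{"travel":[0.5,-0.8,0],"turn":0.7},{"travel":[0.5,-0.8,0],"turn":0.7},{"travel":[0.5,-0.8,0],"turn":0},{"travel":[0.5,-0.8,0],"turn":0}]' -1; python3 -c "
from h import *
delta((472.4,166.6,190),.127)"
```

```text
t: 0.55
ee_pos: [233.2, -427.7, 211.0]
orientation: [-3.137, -0.174, 0.001]
ft_force: [0.4, -0.3, 0.2]
width: 59.5
t 0.55 pos [ 233.2 -427.7  211. ] yaw 0.111 zax [-0. -0. -1.] F [ 0.4 -0.3  0.2] w 59.5
tool delta mm [ 303.5 -564.2   20.8] full-scale [  6.07 -11.28   0.42] turn -0.16
```

```bash
python3 -m crank '[{"travel":[0.5,-0.85,0],"turn":0},{"travel":[0.5,-0.85,0],"turn":0},{"travel":[0.5,-0.85,0],"turn":0},{"travel":[0.5,-0.85,0],"turn":0},{"travel":[0.5,-0.85,0],"turn":0},{"travel":[0.5,-0.85,0],"turn":0},{"travel":[0.5,-0.85,0],"turn":0},{"travel":[0.5,-0.85,0],"turn":0},{"travel":[0.5,-0.85,0],"turn":0},{"travel":[0.5,-0.85,0],"turn":0},{"travel":[0.5,-0.85,0],"turn":0},{"travel":[0.3,-0.6,0],"turn":-0.1},{"travel":[0,0,0],"turn":0}]' ; python3 -c "
from h import *
delta((472.4,166.6,117),.127)"
```

```text
t: 1.85
ee_pos: [468.7, 114.0, 212.0]
orientation: [3.135, 0.193, 0.009]
ft_force: [0.2, -0.5, -0.5]
width: 0.4
t 1.85 pos [468.7 114.  212. ] yaw 0.123 zax [ 0.006  0.    -1.   ] F [ 0.2 -0.5 -0.5] w 0.4
tool delta mm [  9.6 -51.8  95. ] full-scale [ 0.19 -1.04  1.9 ] turn -0.04
```

```bash
python3 -m crank '[{"travel":[0.1,-0.7,0],"turn":0},{"travel":[0.1,-0.4,0],"turn":0},{"travel":[0,0,0.6],"turn":0},{"travel":[0,0,0.6],"turn":0},{"travel":[0,0,0.5],"turn":0},{"travel":[0,0,0],"turn":0}]' ; python3 -c "
from h import *
delta((472.4,166.6,117),.127)
cv2.imwrite('pics/w1.png',imaging.get_image('wrist'));cv2.imwrite('pics/s1.png',imaging.get_image('scene'))
crop('pics/s1.png','pics/s1c.png',330,110,120,110,6)"
```

```text
t: 2.45
ee_pos: [471.8, 170.4, 124.8]
orientation: [3.134, 0.195, 0.01]
ft_force: [-0.3, 0.2, 0.5]
width: 0.9
t 2.45 pos [471.8 170.4 124.8] yaw 0.125 zax [ 0.006 -0.001 -1.   ] F [-0.3  0.2  0.5] w 0.9
tool delta mm [0.  3.9 7.8] full-scale [0.   0.08 0.16] turn -0.02
```

View pics/w1.png

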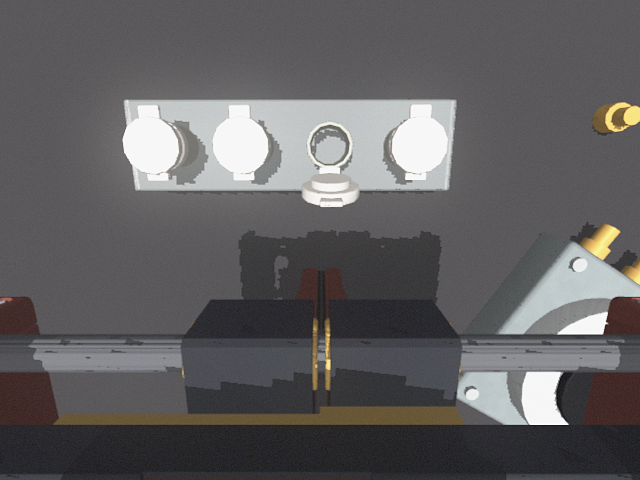

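View pics/s1c.png

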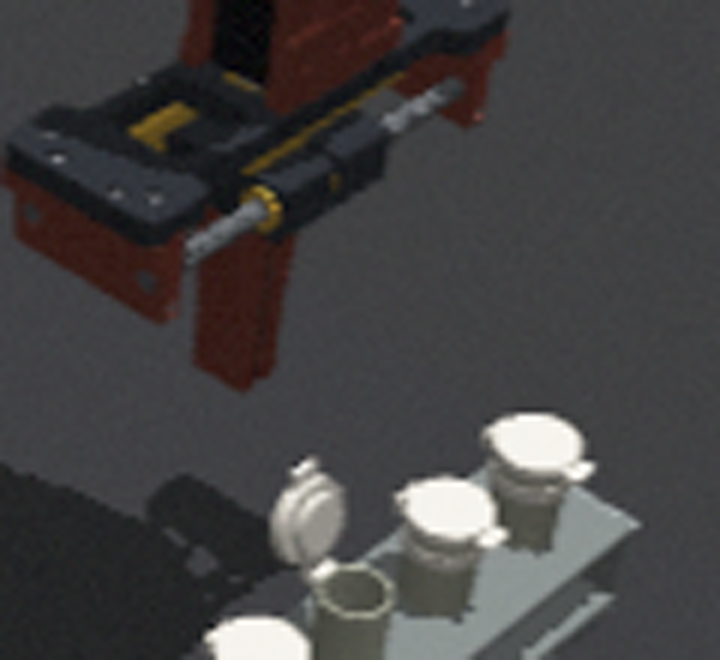

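The wrist view shows the fingers (at 322,270) lined up with the open cap (330,190), and its mouth is at (329,144). Next is lowering slightly and pushing the cap over.

```bash
python3 -c "
from h import *
print(onplane(cam('wrist'),(329,144),80.5))"; python3 -m crank '[{"travel":[0,0.05,0.2],"turn":0},{"travel":[0.2,0,0],"turn":0},{"travel":[0.25,0,0],"turn":0},{"travel":[0.25,0,0],"turn":0},{"travel":[0.25,0,0],"turn":0},{"travel":[0.25,0,0],"turn":0},{"travel":[0,0,0],"turn":0}]' ; python3 -c "
from h import *
delta((539.8,175.2,104.5),.127)
cv2.imwrite('pics/s2.png',imaging.get_image('scene'))
crop('pics/s2.png','pics/s2c.png',330,110,120,110,6)"
```

```text
[544.15416429 174.8095377   80.5       ]
t: 3.25
ee_pos: [545.0, 176.9, 123.8]
orientation: [-3.133, -0.193, -0.035]
ft_force: [0.6, -0.0, 0.4]
width: 0.4
t 3.25 pos [545.  176.9 123.8] yaw 0.123 zax [ 0.022  0.004 -1.   ] F [ 0.6 -0.   0.4] w 0.4
tool delta mm [-5.8  1.1 19.2] full-scale [-0.12  0.02  0.38] turn -0.04
```

View pics/s2c.png

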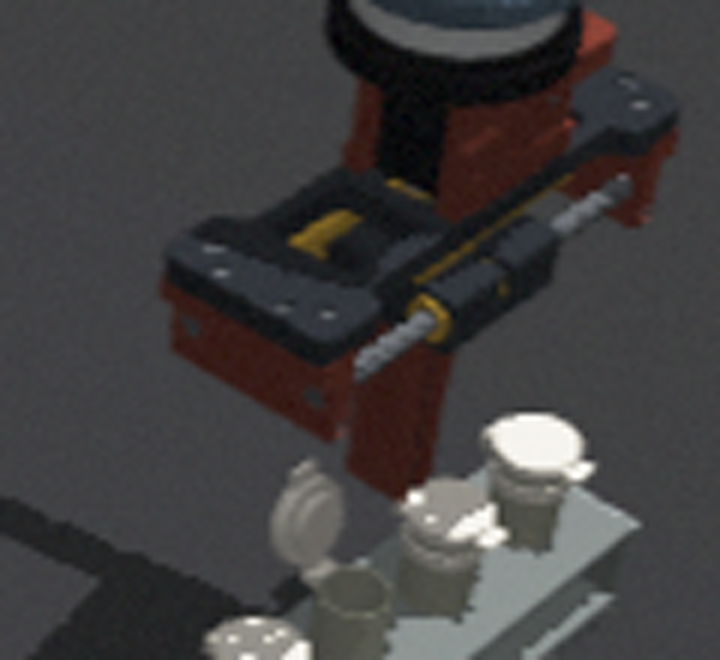

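```bash
python3 -c "
from h import *
s=cam('scene')
o=ctrl.get_obs();Rm=R.from_rotvec(o['orientation']).as_matrix()
for k in (0,17): print(proj(s,o['ee_pos']+k*Rm[:,2]), )
print(proj(s,(540,175.2,80.5)))
cv2.imwrite('pics/w2.png',imaging.get_image('wrist'));cv2.imwrite('pics/t2.png',imaging.get_image('top'))
crop('pics/t2.png','pics/t2c.png',130,150,140,130,5)"
```

```text
[392.61102711 193.85533112]
[391.69743738 200.06813739]
[388.15664333 208.35546838]
```

View pics/w2.png

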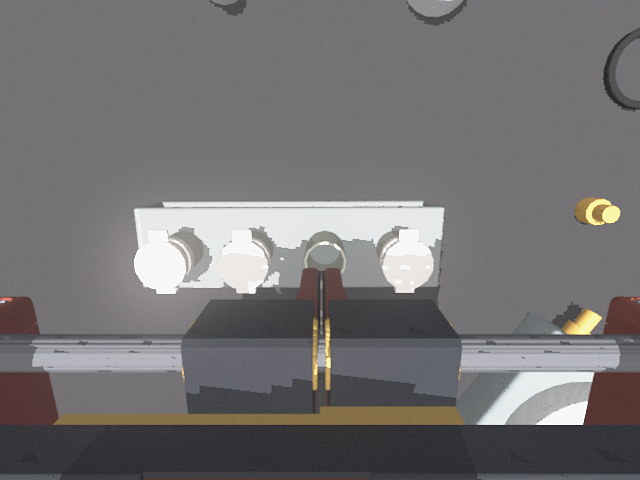

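View pics/t2c.png

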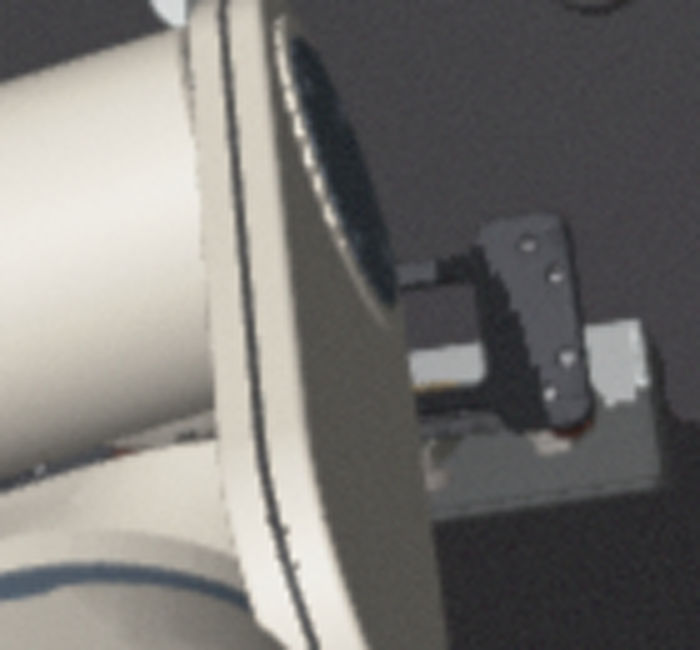

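```bash
python3 -c "
from h import *
delta((539.8,175.2,104.5),.127)
s=cam('scene')
o=ctrl.get_obs();print(o['qpos'].round(4),o['qvel'].round(3))
Rm=R.from_rotvec(o['orientation']).as_matrix()
im=imaging.get_image('scene')
for p in [o['ee_pos']+k*Rm[:,2]+y*Rm[:,1]+x*Rm[:,0] for k in (17,-40) for x in (-10,10) for y in (-13.5,13.5)]:
    u=proj(s,p); cv2.circle(im,tuple(int(round(a)) for a in u),1,(0,255,0),-1)
cv2.imwrite('pics/s3.png',im)
crop('pics/s3.png','pics/s3c.png',330,110,120,110,6)
w=cam('wrist')
print(onplane(w,(325,258),80.5))
tip=o['ee_pos']+17*Rm[:,2]; print('tip in wrist',proj(w,tip))
"
```

```text
t 3.4 pos [542.  176.4 123.1] yaw 0.123 zax [ 0.019  0.003 -1.   ] F [ 0.3 -0.4 -0.1] w 0.1
tool delta mm [-2.7  0.9 18.5] full-scale [-0.05  0.02  0.37] turn -0.04
[ 0.2952  0.4559  1.8287 -0.0033  0.8376  1.745 ] [ 0.003 -0.006  0.016  0.    -0.001 -0.001]
[541.65490598 173.66169372  80.5       ]
tip in wrist [320.75257595 269.16297678]
```

View pics/s3c.png

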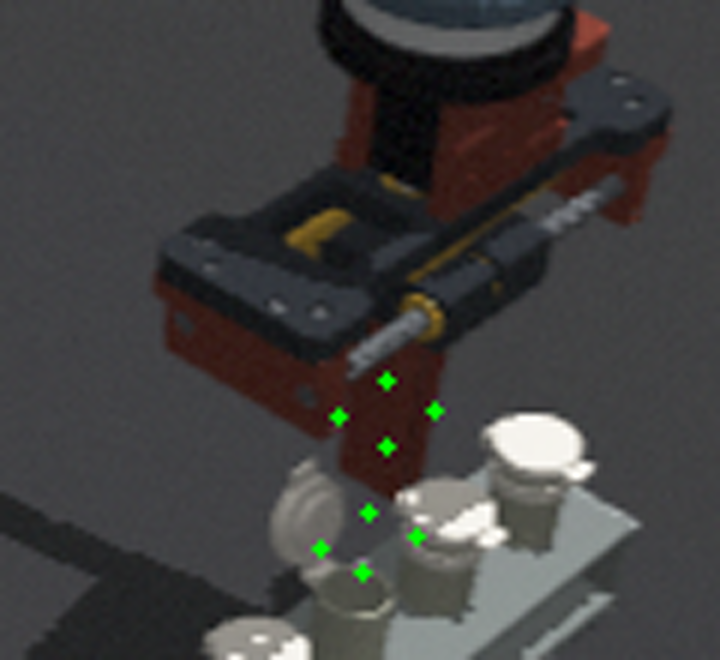

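```bash
python3 -c "
from h import *
w=cam('wrist');s=cam('scene');o=ctrl.get_obs();Rm=R.from_rotvec(o['orientation']).as_matrix()
a=onplane(w,(162,262),87.5);b=onplane(w,(407,260),87.5);print('cap span',a,b,np.linalg.norm(a-b))
print('campos',-w[1].T@w[2])
cr=lambda u,v:(330+(u+.5)/6-.5,110+(v+.5)/6-.5)
# visible front-bottom edge: wrist (322,268) ; scene bottom mid-front corner
for u,v in((392,500),(415,495),(345,465)): 
  print(tri(s,cr(u,v),w,(322,268)))
print(Rm.T@(-w[1].T@w[2]-o['ee_pos']), Rm.T@w[1].T)
crop('pics/w2.png','pics/w2c.png',260,220,130,120,6)
"
```

```text
cap span [528.73026058 274.47219971  87.5       ] [548.67737389 123.21530228  87.5       ] 152.56649812615615
campos [605.2835922  184.0230321  295.48069252]
(array([550.43560777, 176.62967862, 130.35021931]), np.float64(1.348512097324646))
(array([555.44081936, 178.00831026, 137.44364493]), np.float64(4.145943799507049))
(array([542.80084778, 172.6634455 , 135.89961011]), np.float64(21.08400083477022))
[ 6.74210001e+01  8.42215500e-02 -1.71236752e+02] [[-7.72388871e-04 -9.68007626e-01 -2.50919587e-01]
 [ 9.99999605e-01 -8.58055471e-04  2.32009283e-04]
 [-4.39889679e-04 -2.50919309e-01  9.68007907e-01]]
```

View pics/w2c.png

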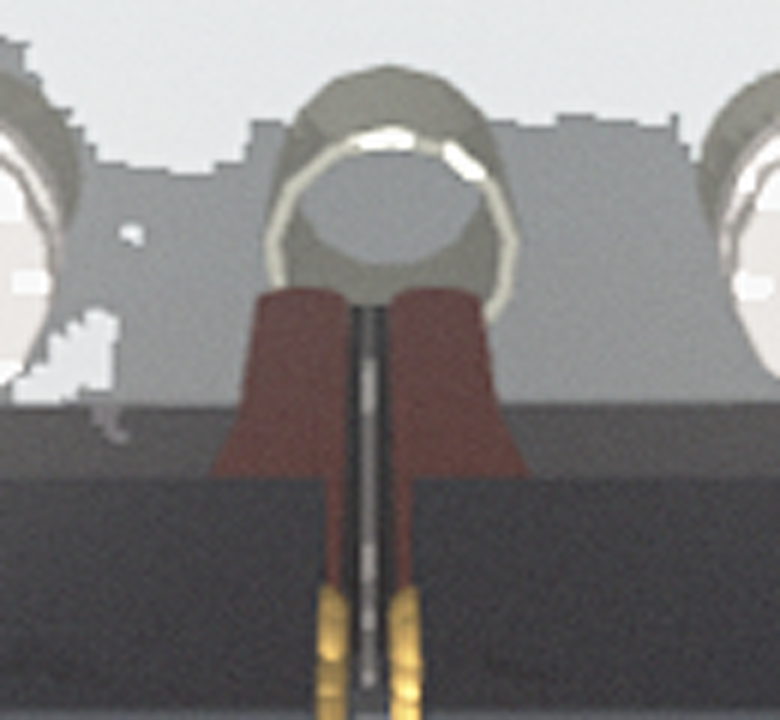

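In the pictures, the fingertips sit about 25 mm higher than the stated TCP offset implies: two views put the tip at z≈130 with the TCP at 123. That fits the fingers passing over the cap without touching it. I'll back out, go lower and use contact to calibrate the height.

```bash
python3 -m crank '[{"travel":[-0.4,0,-0.1],"turn":0},{"travel":[-0.5,0,0],"turn":0},{"travel":[-0.5,0,0],"turn":0},{"travel":[0,0,0],"turn":0},{"travel":[0,0,0.25],"turn":0},{"travel":[0,0,0.25],"turn":0},{"travel":[0,0,0],"turn":0}]'; python3 -c "
from h import *
delta((472.4,166.6,95),.127)
s=cam('scene')
cv2.imwrite('pics/s4.png',imaging.get_image('scene'))
crop('pics/s4.png','pics/s4c.png',330,110,120,110,6)
cv2.imwrite('pics/w4.png',imaging.get_image('wrist'))
"
```

```text
t: 4.15
ee_pos: [470.2, 167.7, 100.1]
orientation: [-3.133, -0.195, -0.032]
ft_force: [-0.5, -0.0, 1.0]
width: 0.4
t 4.15 pos [470.2 167.7 100.1] yaw 0.124 zax [ 0.02   0.004 -1.   ] F [-0.5 -0.   1. ] w 0.4
tool delta mm [1.9 1.3 5.1] full-scale [0.04 0.03 0.1 ] turn -0.03
```

View pics/s4c.png

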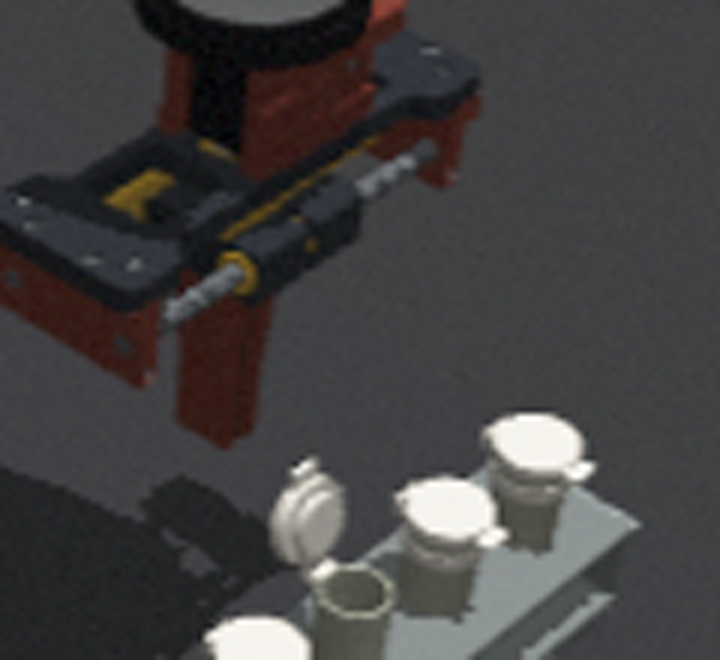

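View pics/w4.png

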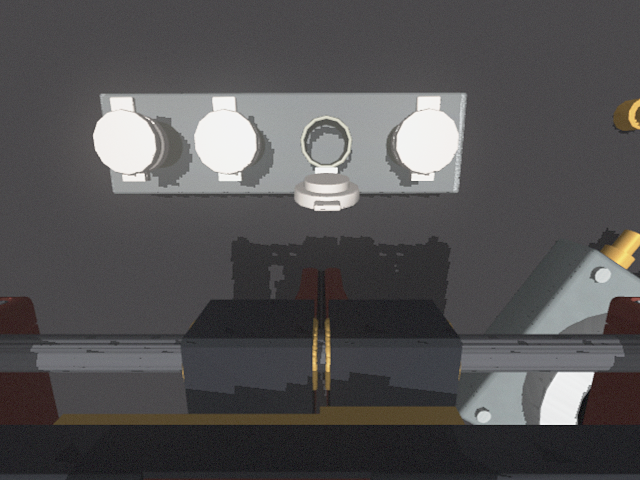

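```bash
python3 -c "
from h import *
w=cam('wrist');s=cam('scene');o=ctrl.get_obs()
cr=lambda u,v:(330+(u+.5)/6-.5,110+(v+.5)/6-.5)
for u,v in((224,448),(240,440)): print(tri(s,cr(u,v),w,(322,268)),o['ee_pos'])
print('caps',[onplane(w,p,87.5).round(1) for p in((125,141),(227,141),(427,141))],'mouth',onplane(w,(326,141),80.5).round(1))
print('cap mid',tri(s,cr(308,522),w,(327,190)))
"
```

```text
(array([478.76286724, 167.66276481, 108.07810735]), np.float64(2.85445759133722)) [470.74822662 167.83197856 101.10582513]
(array([482.69739146, 168.81801233, 115.04059705]), np.float64(0.7311914580117227)) [470.74822662 167.83197856 101.10582513]
caps [array([529. , 276.6,  87.5]), array([535.4, 224.5,  87.5]), array([548. , 122.3,  87.5])] mouth [541.9 173.8  80.5]
cap mid (array([518.34352862, 170.78701664, 100.78121536]), np.float64(0.7181919912627566))
```

```bash
python3 -m crank '[{"travel":[0,0.0,0.22],"turn":0},{"travel":[0.2,-0.1,0],"turn":0},{"travel":[0.2,-0.05,0],"turn":0},{"travel":[0.2,0,0],"turn":0},{"travel":[0.2,0,0],"turn":0},{"travel":[0,0,0],"turn":0}]'; python3 -c "
from h import *
delta((540.5,174.8,95),.127)
cv2.imwrite('pics/s5.png',imaging.get_image('scene'))
crop('pics/s5.png','pics/s5c.png',330,110,120,110,6)
"
```

```text
t: 4.85
ee_pos: [514.8, 181.8, 90.2]
orientation: [-3.133, -0.194, -0.034]
ft_force: [-0.5, 0.7, -0.0]
width: 0.3
t 4.85 pos [514.8 181.8  90.2] yaw 0.124 zax [ 0.022  0.004 -1.   ] F [-0.5  0.7 -0. ] w 0.3
tool delta mm [24.8 10.1 -4.3] full-scale [ 0.5   0.2  -0.09] turn -0.03
```

View pics/s5c.png

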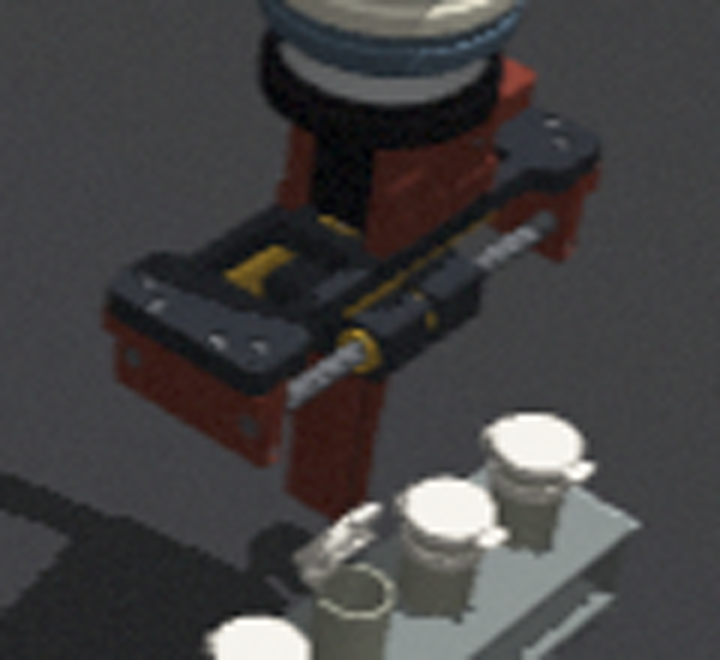

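The cap is now leaning over the mouth (its edge is at crop 340,545). I'll correct y and push on.

```bash
python3 -m crank '[{"travel":[0.15,0.1,0],"turn":0},{"travel":[0.15,0.03,0],"turn":0},{"travel":[0.1,0,0],"turn":0},{"travel":[0,0,0],"turn":0}]'; python3 -c "
from h import *
delta((540.5,174.8,95),.127)
cv2.imwrite('pics/s6.png',imaging.get_image('scene'))
crop('pics/s6.png','pics/s6c.png',330,110,120,110,6)
"
```

```text
t: 5.3
ee_pos: [535.9, 176.9, 90.7]
orientation: [-3.133, -0.193, -0.033]
ft_force: [0.7, -0.1, 0.5]
width: 0.6
t 5.3 pos [535.9 176.9  90.7] yaw 0.123 zax [ 0.021  0.004 -1.   ] F [ 0.7 -0.1  0.5] w 0.6
tool delta mm [ 4.4  2.7 -4.2] full-scale [ 0.09  0.05 -0.08] turn -0.04
```

View pics/s6c.png

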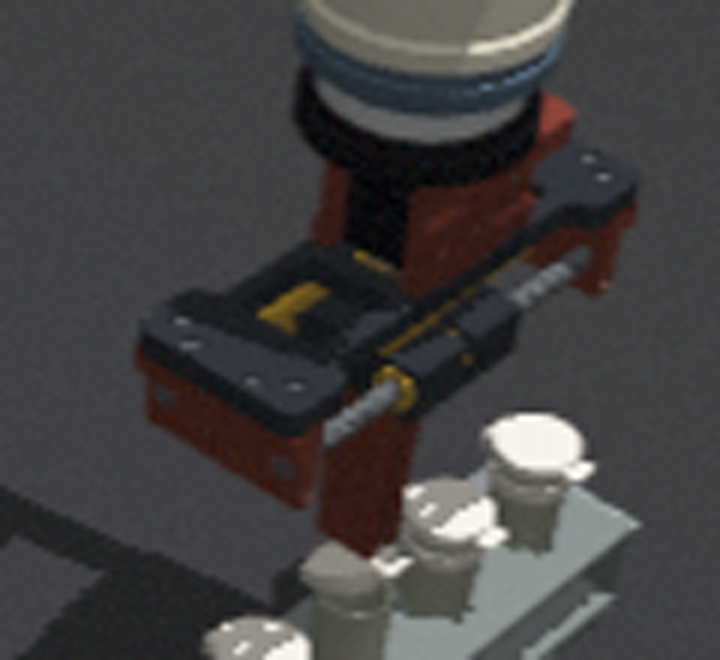

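```bash
python3 -m crank '[{"travel":[0.08,0.04,0.05],"turn":0},{"travel":[0,0,0.1],"turn":0},{"travel":[0,0,0.1],"turn":0}]';python3 -m crank '[{"travel":[0,0,0.1],"turn":0}]'
```

```text
t: 5.65
ee_pos: [542.0, 175.8, 78.6]
orientation: [-3.132, -0.194, -0.039]
ft_force: [3.0, 0.3, 7.7]
width: 0.5
t: 5.75
ee_pos: [542.7, 175.9, 77.1]
orientation: [-3.132, -0.194, -0.039]
ft_force: [-25.0, -7.6, 92.0]
width: 0.1
```

```bash
python3 -m crank '[{"travel":[0,0,-0.04],"turn":0}]'; python3 -m crank '[{"travel":[0,0,-0.3],"turn":0}]'; python3 -m crank '[{"travel":[0,0,-0.8],"turn":0},{"travel":[0,0,-0.8],"turn":0},{"travel":[-0.8,0,0],"turn":0},{"travel":[-0.8,0,0],"turn":0}]'; python3 -c "
from h import *
cv2.imwrite('pics/s7.png',imaging.get_image('scene'))
crop('pics/s7.png','pics/s7c.png',330,150,120,100,6)
cv2.imwrite('pics/w7.png',imaging.get_image('wrist'))
"
```

```text
t: 5.85
ee_pos: [542.8, 176.0, 80.5]
orientation: [-3.132, -0.194, -0.04]
ft_force: [0.5, 0.3, 0.6]
width: 0.6
t: 5.95
ee_pos: [541.3, 175.6, 94.8]
orientation: [-3.132, -0.194, -0.036]
ft_force: [0.2, -0.1, -0.1]
width: 0.3
t: 6.35
ee_pos: [462.6, 166.1, 175.8]
orientation: [-3.131, -0.193, -0.043]
ft_force: [-1.0, -0.1, 0.4]
width: 0.5
```

View pics/s7c.png

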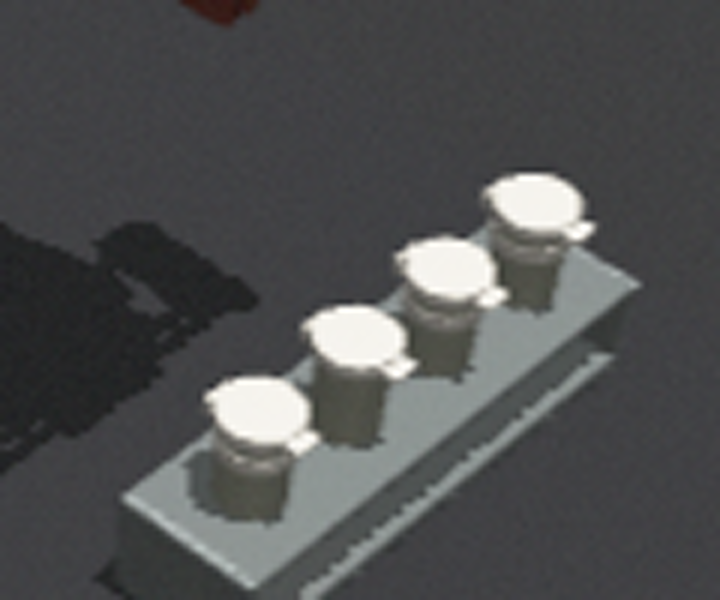

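View pics/w7.png

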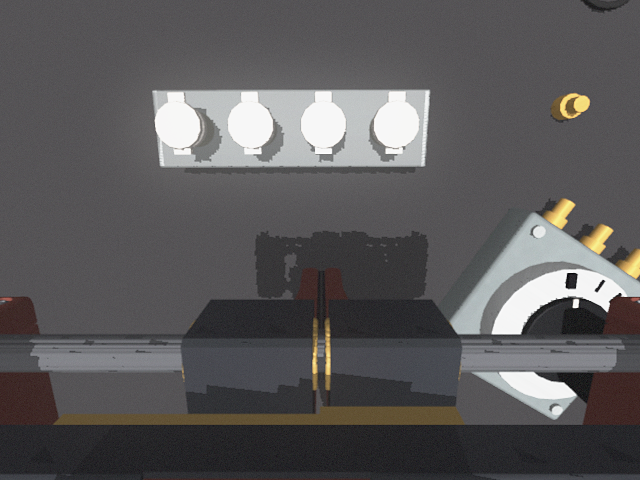

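The third tube's cap is flat and level with its neighbours (wrist view 323,124; all four caps are in line). Contact put the real tip about 9–10 mm behind (above) the TCP, so I'll use TCP z≈50 for the knob. Now moving to view the middle selector.

```bash
python3 -m crank '[{"travel":[0,0.5,-0.2],"turn":0},{"travel":[-0.05,0.9,-0.2],"turn":0},{"travel":[-0.05,0.9,0],"turn":0},{"travel":[-0.05,0.9,0],"turn":0},{"travel":[0,0.9,0],"turn":0},{"travel":[0,0.9,0],"turn":0},{"travel":[0,0.9,0],"turn":0},{"travel":[0,0.9,0],"turn":0},{"travel":[0,0.9,0],"turn":0},{"travel":[0,0.4,0],"turn":0},{"travel":[0,0,0],"turn":0}]' 1; python3 -c "
from h import *
delta((510,-261,190),.14)
cv2.imwrite('pics/w8.png',imaging.get_image('wrist'))
"
```

```text
t: 7.55
ee_pos: [509.4, -255.3, 191.7]
orientation: [-3.134, -0.204, -0.043]
ft_force: [-0.1, 0.9, -0.2]
width: 84.9
t 7.55 pos [ 509.4 -255.3  191.7] yaw 0.13 zax [ 0.027  0.003 -1.   ] F [-0.1  0.9 -0.2] w 84.9
tool delta mm [-0.2  5.8  1.7] full-scale [-0.    0.12  0.03] turn -0.1
```

View pics/w8.png

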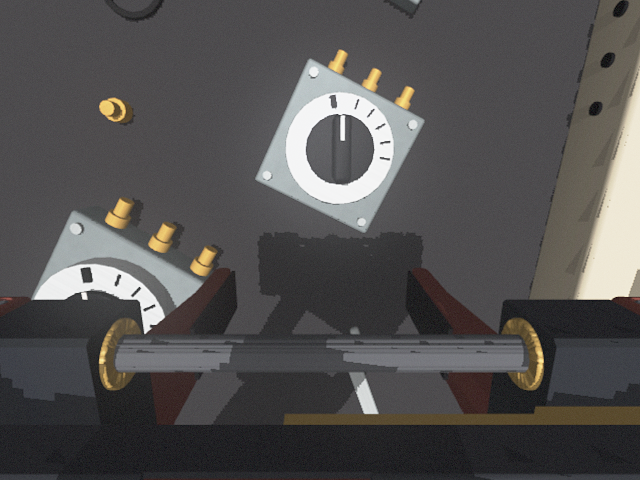

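Run:
```python
from h import *
w=cam('wrist'); im=cv2.imread('pics/w8.png'); g=cv2.cvtColor(im,cv2.COLOR_BGR2GRAY)
crop('pics/w8.png','pics/w8c.png',275,80,130,135,5)
x,y=335,110; m=(g[y:145,x:350]>150).astype(np.uint8)
n,l,st,ce=cv2.connectedComponentsWithStats(m)
for i in range(1,n): print(st[i],ce[i]+[x,y])
i=1+np.argmax(st[1:,4]); ys,xs=np.nonzero(l==i)
W=np.array([onplane(w,(a+x,b+y),89)[:2] for a,b in zip(xs,ys)],np.float32)
v=cv2.fitLine(W,cv2.DIST_L2,0,.01,.01).ravel(); print("yaw",np.arctan(v[1]/v[0]),"line mean",W.mean(0),W.min(0),W.max(0))
x,y=283,88; m=(g[y:y+120,x:x+115]>215).astype(np.uint8)
cs,_=cv2.findContours(m,cv2.RETR_EXTERNAL,cv2.CHAIN_APPROX_NONE);k=max(cs,key=cv2.contourArea)
pts=np.array([onplane(w,(p[0][0]+x,p[0][1]+y),48)[:2] for p in cv2.convexHull(k)],np.float32)
print(cv2.fitEllipse(pts))
```

```text
[  0   0  15  31 195] [342.09230769 122.08205128]
yaw 0.1389639 line mean [ 599.26587 -258.48602] [ 586.33484 -262.7874 ] [ 608.48865 -251.99887]
((580.452392578125, -261.0222473144531), (94.6147232055664, 94.67457580566406), 107.81571960449219)
```

View pics/w8c.png

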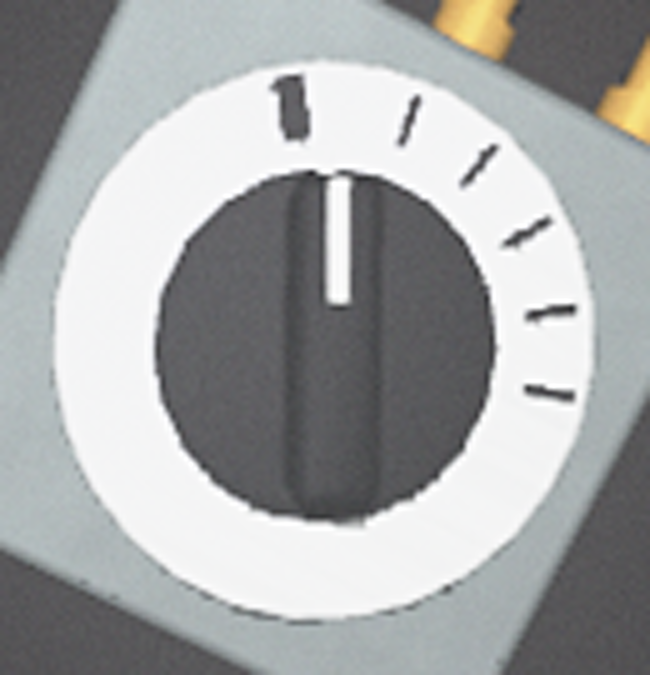

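The bar yaw is 0.139, which matches the tool yaw of 0.13, and the centre is (580.4,-261). The third mark's yaw is about -0.93.

```bash
python3 -m crank '[{"travel":[0.6,0.08,0],"turn":0},{"travel":[0.7,0.08,0],"turn":0},{"travel":[0.1,0.1,0],"turn":0},{"travel":[0,0,0.5],"turn":0},{"travel":[0,0,0.6],"turn":0},{"travel":[0,0,0],"turn":0}]'; python3 -c "
from h import *
delta((580.4,-261,50.5),.139)"
```

```text
t: 8.2
ee_pos: [582.4, -250.9, 135.2]
orientation: [-3.13, -0.212, -0.036]
ft_force: [-0.8, -0.2, -1.0]
width: 87.7
t 8.2 pos [ 582.4 -250.9  135.2] yaw 0.135 zax [ 0.022  0.006 -1.   ] F [-0.8 -0.2 -1. ] w 87.7
tool delta mm [-5.3 10.  84.6] full-scale [-0.11  0.2   1.69] turn -0.04
```

```bash
python3 -m crank '[{"travel":[-0.05,0.2,0.3],"turn":0},{"travel":[0,0,0.4],"turn":0},{"travel":[0,0,0.4],"turn":0},{"travel":[0,0,0],"turn":0}]'; python3 -c "
from h import *
delta((580.4,-261,50.5),.139)
cv2.imwrite('pics/s9.png',imaging.get_image('scene'))
crop('pics/s9.png','pics/s9c.png',145,250,130,130,6)"
```

```text
t: 8.6
ee_pos: [582.6, -261.5, 80.4]
orientation: [-3.131, -0.216, -0.039]
ft_force: [-0.6, 0.6, -0.2]
width: 87.8
t 8.6 pos [ 582.6 -261.5   80.4] yaw 0.138 zax [ 0.024  0.005 -1.   ] F [-0.6  0.6 -0.2] w 87.8
tool delta mm [-2.9 -0.8 29.8] full-scale [-0.06 -0.02  0.6 ] turn -0.01
```

View pics/s9c.png

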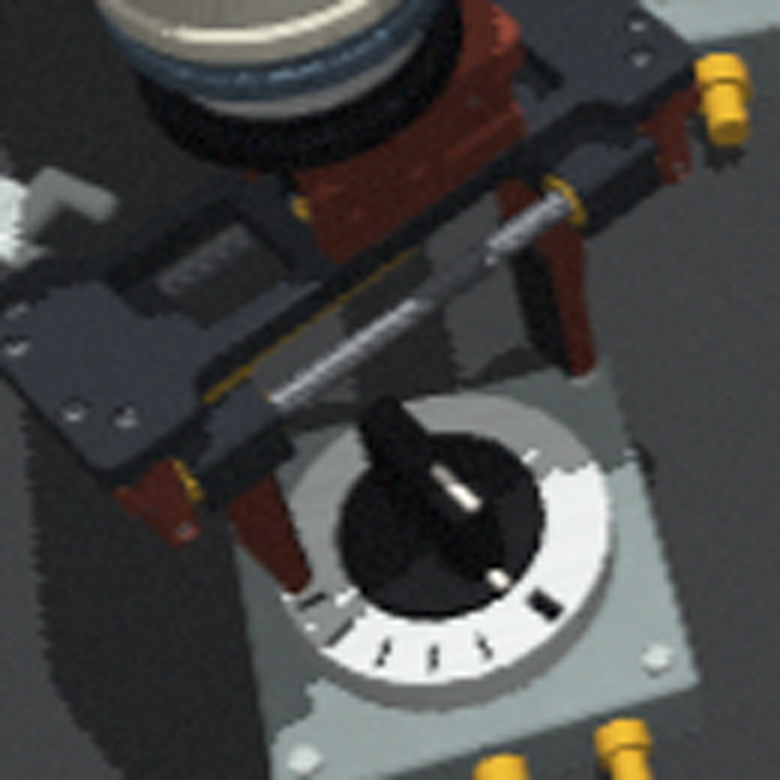

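```bash
python3 -m crank '[{"travel":[-0.04,0,0.25],"turn":0},{"travel":[0,0,0.2],"turn":0},{"travel":[0,0,0],"turn":0}]'; python3 -c "
from h import *
delta((580.4,-261,50.5),.139)"
```

```text
t: 8.95
ee_pos: [583.5, -263.5, 60.7]
orientation: [3.134, 0.216, 0.048]
ft_force: [-0.5, 0.1, 0.3]
width: 87.6
t 8.95 pos [ 583.5 -263.5   60.7] yaw 0.138 zax [ 0.03   0.002 -1.   ] F [-0.5  0.1  0.3] w 87.6
tool delta mm [-3.  -2.9 10.1] full-scale [-0.06 -0.06  0.2 ] turn -0.01
```

```bash
python3 -m crank '[{"travel":[-0.08,-0.05,0.1],"turn":0},{"travel":[-0.02,0,0.06],"turn":0},{"travel":[0,0,0],"turn":0}]'; python3 -c "
from h import *
delta((580.4,-261,50.5),.139)
cv2.imwrite('pics/s10.png',imaging.get_image('scene'))
crop('pics/s10.png','pics/s10c.png',145,250,130,130,6)"
```

```text
t: 9.25
ee_pos: [578.3, -261.7, 52.5]
orientation: [3.133, 0.216, 0.049]
ft_force: [-0.8, -0.5, -1.0]
width: 87.8
t 9.25 pos [ 578.3 -261.7   52.5] yaw 0.138 zax [ 0.031  0.001 -1.   ] F [-0.8 -0.5 -1. ] w 87.8
tool delta mm [ 2.1 -0.4  2.1] full-scale [ 0.04 -0.01  0.04] turn -0.01
```

View pics/s10c.png

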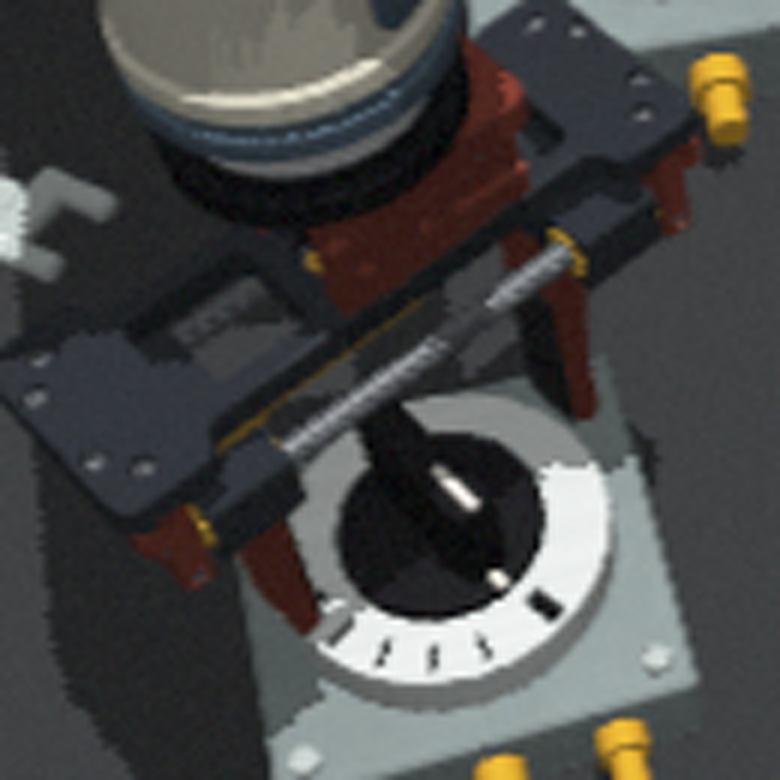

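```bash
python3 -m crank '[{"travel":[0.04,0,0.03],"turn":0},{"travel":[0,0,0],"turn":0},{"travel":[0,0,0],"turn":0},{"travel":[0,0,0],"turn":0},{"travel":[0,0,0],"turn":0},{"travel":[0,0,0],"turn":0},{"travel":[0,0,0],"turn":0},{"travel":[0,0,0],"turn":0},{"travel":[0,0,0],"turn":0},{"travel":[0,0,0],"turn":0}]' -1; python3 -c "
from h import *
delta((580.4,-261,50.5),.139)"
```

```text
t: 10.3
ee_pos: [581.6, -262.2, 52.1]
orientation: [3.131, 0.217, 0.052]
ft_force: [1.3, -0.3, 0.7]
width: 13.7
t 10.3 pos [ 581.6 -262.2   52.1] yaw 0.138 zax [ 0.033 -0.    -0.999] F [ 1.3 -0.3  0.7] w 13.7
tool delta mm [-1.1 -1.4  1.6] full-scale [-0.02 -0.03  0.03] turn -0.01
```

```bash
python3 -m crank '[{"travel":[0,0,0],"turn":0.7},{"travel":[0,0,0],"turn":0.7},{"travel":[0,0,0],"turn":0.7}]'; python3 -c "
from h import *
delta((580.4,-261,50.5),-.93);print(ctrl.get_obs()['moment'])"
```

```text
t: 10.6
ee_pos: [581.6, -262.2, 52.1]
orientation: [-3.138, 0.121, -0.052]
ft_force: [-0.1, 0.8, -0.5]
width: 14.0
t 10.6 pos [ 581.6 -262.2   52.1] yaw -0.077 zax [ 0.033 -0.    -0.999] F [-0.1  0.8 -0.5] w 14.0
tool delta mm [-1.3 -1.1  1.6] full-scale [-0.03 -0.02  0.03] turn 8.53
[-0.02293933 -0.05869817  0.01308093]
```

```bash
python3 -m crank '[{"travel":[0,0,0],"turn":0.7},{"travel":[0,0,0],"turn":0.7},{"travel":[0,0,0],"turn":0.7},{"travel":[0,0,0],"turn":0.7},{"travel":[0,0,0],"turn":0.7},{"travel":[0,0,0],"turn":0.7}]'; python3 -c "
from h import *
delta((580.4,-261,50.5),-.93);print(ctrl.get_obs()['moment'])
cv2.imwrite('pics/w11.png',imaging.get_image('wrist'))
cv2.imwrite('pics/s11.png',imaging.get_image('scene'))
crop('pics/s11.png','pics/s11c.png',145,250,130,130,6)"
```

```text
t: 11.2
ee_pos: [581.6, -262.0, 52.1]
orientation: [-3.032, 0.794, -0.05]
ft_force: [0.1, 0.3, 0.1]
width: 13.8
t 11.2 pos [ 581.6 -262.    52.1] yaw -0.513 zax [ 0.033 -0.001 -0.999] F [0.1 0.3 0.1] w 13.8
tool delta mm [-1.6 -0.3  1.6] full-scale [-0.03 -0.01  0.03] turn 4.17
[-0.38388114  0.09228791  0.06036339]
```

View pics/s11c.png

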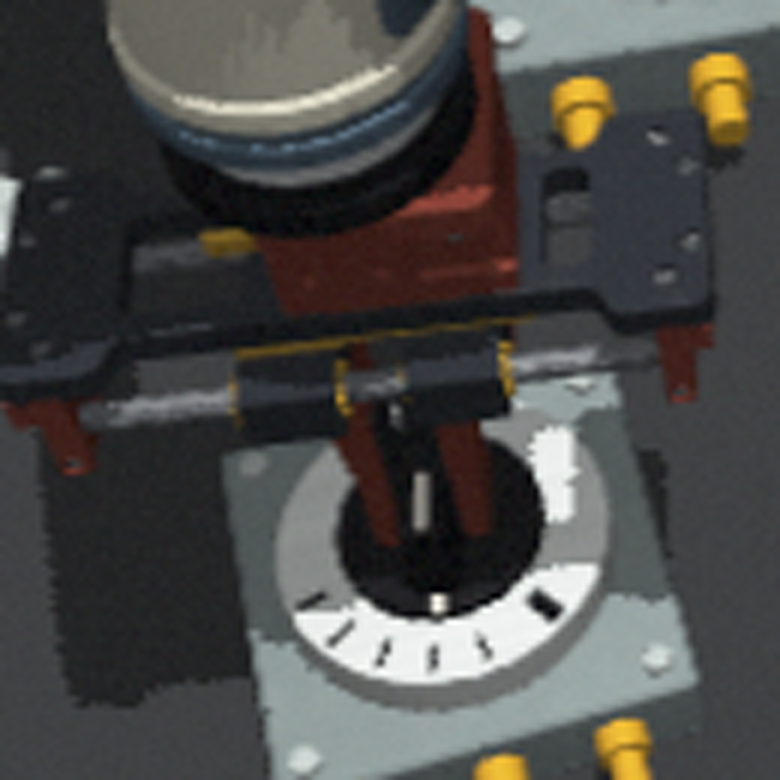

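View pics/w11.png

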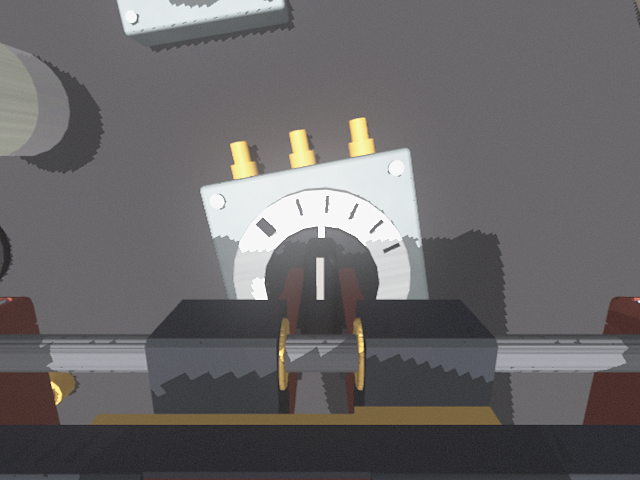

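The knob turns with the jaws; in the wrist view the pointer is just short of the second mark. Continuing to the third.

```bash
python3 -m crank '[{"travel":[0,0,0],"turn":0.7},{"travel":[0,0,0],"turn":0.7},{"travel":[0,0,0],"turn":0.7},{"travel":[0,0,0],"turn":0.7},{"travel":[0,0,0],"turn":0.6},{"travel":[0,0,0],"turn":0.4},{"travel":[0,0,0],"turn":0}]'; python3 -c "
from h import *
delta((580.4,-261,50.5),-.93);print(ctrl.get_obs()['moment'])
cv2.imwrite('pics/w12.png',imaging.get_image('wrist'))
crop('pics/w12.png','pics/w12c.png',220,160,200,150,4)"
```

```text
t: 12.0
ee_pos: [581.7, -261.8, 52.1]
orientation: [-2.828, 1.341, -0.047]
ft_force: [0.4, 0.4, -0.2]
width: 13.8
t 12.0 pos [ 581.7 -261.8   52.1] yaw -0.886 zax [ 0.032 -0.003 -0.999] F [ 0.4  0.4 -0.2] w 13.8
tool delta mm [-1.5  0.5  1.5] full-scale [-0.03  0.01  0.03] turn 0.44
[-0.40770079  0.29192951 -0.16288484]
```

View pics/w12c.png

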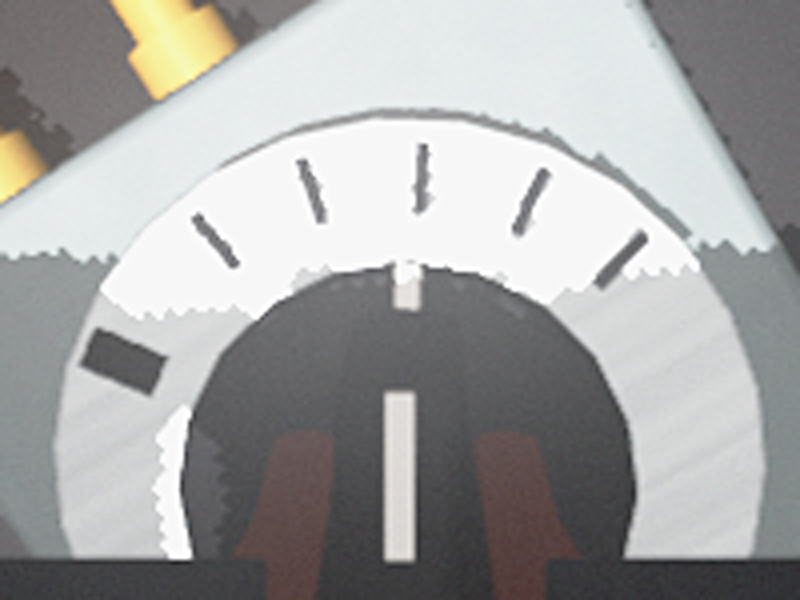

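```bash
python3 -m crank '[{"travel":[0,0,0],"turn":0.4},{"travel":[0,0,0],"turn":0}]'
python3 - <<'E'
from h import *
delta((580.4,-261,50.5),-.93);print(ctrl.get_obs()['moment'])
w=cam('wrist');c=np.array([580.4,-261.])
U=lambda u,v,z:onplane(w,(220+(u+.5)/4-.5,160+(v+.5)/4-.5),z)[:2]
im=imaging.get_image('wrist');cv2.imwrite('pics/w13.png',im)
crop('pics/w13.png','pics/w13c.png',220,160,200,150,4)
E
```

```text
t: 12.25
ee_pos: [581.7, -261.8, 52.1]
orientation: [-2.804, 1.391, -0.047]
ft_force: [0.8, 0.9, -0.5]
width: 14.0
t 12.25 pos [ 581.7 -261.8   52.1] yaw -0.921 zax [ 0.032 -0.003 -0.999] F [ 0.8  0.9 -0.5] w 14.0
tool delta mm [-1.5  0.6  1.6] full-scale [-0.03  0.01  0.03] turn 0.09
[-0.42865307  0.32248425 -0.01702176]
```

View pics/w13c.png

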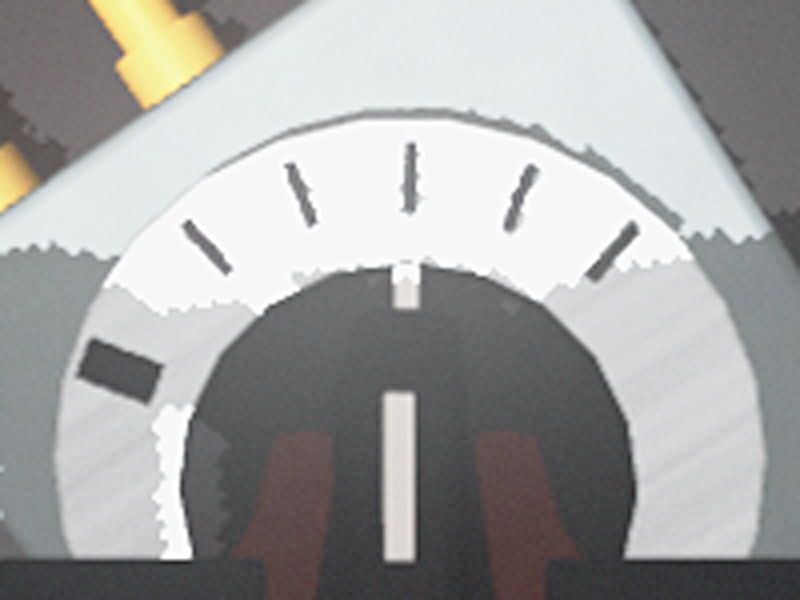

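The pointer (406,290) is aligned with the third mark (410,178), and the detent moment is about 0. A last look at the whole bench before handing in.

Run:
```python
from h import *
cv2.imwrite('pics/s14.png',imaging.get_image('scene'))
o=ctrl.get_obs();print(o['t'],o['width'],o['moment'],o['orientation'])
```

```text
12.35 13.406826750998032 [-0.42295436  0.31700572 -0.04671884] [-2.8038697   1.39011412 -0.04674212]
```

View pics/s14.png

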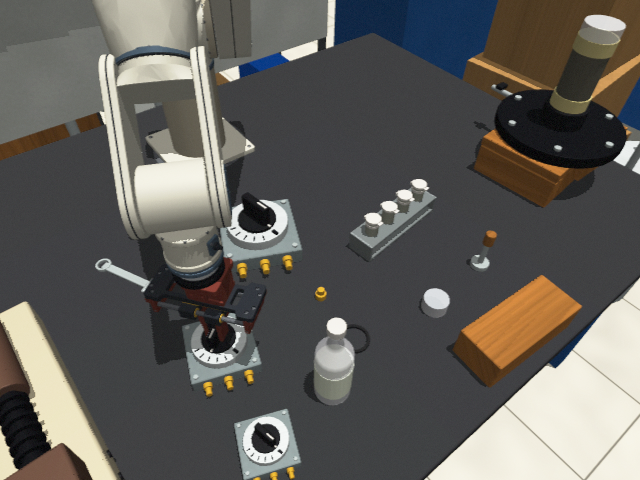

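The scene view shows all four caps shut (372–419, 187–221) and every bystander where it was. The gripper is holding the middle selector's knob (218,342).

```bash
python3 -c "
from workcell import workorder
print(workorder.close_job())"
```

```text
the job is handed in; nothing more can be done
None
```

The open cap is shut, and the middle-sized selector is at its third stop with the gripper still holding the knob. I handed the job in at about 12.4 s.

- **Cap:** I pushed the third tube's cap over from behind and pressed it down. The next pictures show it flat and level with the other three.
- **Knob:** I turned it clockwise in one grasp. The pointer lines up with the third mark, at a yaw of −0.921 against an expected −0.923 to −0.93. The moment about the turning axis read −0.02 to −0.05 N m, so the knob is resting in the stop. The opening is about 13.5 mm on the 14 mm bar.
- **Bystanders:** the last scene picture shows nothing else moved.

Three things did not go as planned:
- **Fingertip height:** the fingertips turned out to be about 9 mm behind the TCP, where the description puts them 17 mm ahead. My first push passed over the cap without touching it, so I used the height found by contact from then on.
- **Press force:** the press on the cap peaked at 92 N in the reading. That is under the 120 N wrist limit but more than I intended, and I backed off at once. It was the fingertips pressing, not the gripper's body.
- **Tool tilt:** the tool had tilted by about 0.03 rad at the end, with no effect I could see.

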